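# Load the chill plate, bleed its water line and set the valve

## Task

Get the food bank's chill plate ready for the handout: move the short red can that was left on the plate into the small cardboard tray, standing upright; stand every white tub (however many are there) upright on the aluminium chill plate, press each orange lid down until it is fully home, and turn the thermostat dial so that its white pointer points at the blue mark. Only when all that is done, turn the red lever of the water valve fully open to its stop to bleed the line, then turn it back until it points at the yellow mark. Leave everything standing free and do not knock over the other cans.

Things in the scene. Friction and masses are not known exactly. Their poses are not given: they have to be found in the camera images.
- tub_a: white straight-sided plastic tub with a green band, outside diameter 62 mm, its body 75 mm tall, 0.3 kg, full and closed by an orange press-on lid (see its joint). Origin: centre of the underside, z up. May be absent
- tub_b: white straight-sided plastic tub with a green band, outside diameter 62 mm, its body 75 mm tall, 0.3 kg, full and closed by an orange press-on lid (see its joint). Origin: centre of the underside, z up. May be absent
- tub_c: white straight-sided plastic tub with a green band, outside diameter 62 mm, its body 75 mm tall, 0.3 kg, full and closed by an orange press-on lid (see its joint). Origin: centre of the underside, z up. May be absent
- tub_d: white straight-sided plastic tub with a green band, outside diameter 62 mm, its body 75 mm tall, 0.3 kg, full and closed by an orange press-on lid (see its joint). Origin: centre of the underside, z up. May be absent
- lid_a (a joint): the orange press-on lid of tub_a, a disc 60 mm in diameter and 12 mm thick on the tub's axis; value = how far it has been pressed down: near 0 it stands proud (flat top 96 mm above the tub's underside, red neck showing), 0.008 m fully home (top 88 mm above the underside). Pressing it takes about 6 N, and it stays where it is left
- lid_b (a joint): the orange press-on lid of tub_b, a disc 60 mm in diameter and 12 mm thick on the tub's axis; value = how far it has been pressed down: near 0 it stands proud (flat top 96 mm above the tub's underside, red neck showing), 0.008 m fully home (top 88 mm above the underside). Pressing it takes about 6 N, and it stays where it is left
- lid_c (a joint): the orange press-on lid of tub_c, a disc 60 mm in diameter and 12 mm thick on the tub's axis; value = how far it has been pressed down: near 0 it stands proud (flat top 96 mm above the tub's underside, red neck showing), 0.008 m fully home (top 88 mm above the underside). Pressing it takes about 6 N, and it stays where it is left
- lid_d (a joint): the orange press-on lid of tub_d, a disc 60 mm in diameter and 12 mm thick on the tub's axis; value = how far it has been pressed down: near 0 it stands proud (flat top 96 mm above the tub's underside, red neck showing), 0.008 m fully home (top 88 mm above the underside). Pressing it takes about 6 N, and it stays where it is left
- chill_plate: fixed flat aluminium-topped plate on a black base, 150 mm (its x) by 300 mm (its y), 25 mm high; no rim; room for three tubs side by side along its y. Origin: centre of the underside; top 25 mm above it
- thermostat: fixed white box 130 x 130 x 55 mm with a black dial face on top. Origin: centre of the underside; the dial turns about the vertical line through it
- dial (a joint): angle of the thermostat dial (rad), growing clockwise seen from above, from 0 to 3.6 (stops). The dial is a grey skirt 56 mm across (top 64 mm above the table) with a black bar grip across it, 52 mm long, 15 mm wide, from 64 to 90 mm above the table. At 0 the pointer points along the thermostat's x axis turned by +2.2 rad. Stays where it is left; friction 0.04 N m
- dial_pointer (a point): point on the white-striped pointer end of the dial, 34 mm from the dial's axis, 77 mm above the table; its x axis points outward along the bar, the way the pointer points; z up
- dial_mark: blue mark on the rim of the dial face, 42 to 59 mm from the dial's axis. Origin: on the dial's axis at table height; its x axis points toward the mark. The dial is set when the pointer's x axis lies along this x axis
- valve: fixed ball valve in a short copper pipe 120 mm long (along its x) that rises from the table; a white graduated quadrant (top 54 mm above the table) lies under the lever, out to 123 mm from the stem. Origin: on the table under the valve stem; the lever turns about the vertical line through it
- valve_lever (a joint): opening angle of the valve (rad), growing clockwise seen from above: 0 closed (the lever points along the valve's -y axis), 1.57 fully open (along the valve's -x axis). Stays where it is left; friction 0.12 N m
- lever_tip (a point): outer end of the red lever handle, 95 mm from the stem, at mid-height (83 mm above the table); its x axis points outward along the lever, z up. The handle is a straight bar 16 mm wide, 22 mm tall (72 to 94 mm above the table), reaching from the stem to this tip
- valve_mark: yellow mark on the valve's quadrant, 91 to 127 mm from the stem, top 60 mm above the table. Origin: under the valve stem at table height; its x axis points toward the mark. The valve is set when the lever's x axis lies along this x axis
- can_short: short food can with a red label that starts standing on the chill plate and belongs in the small cardboard tray; 66 mm in diameter, 75 mm tall, 0.4 kg. Origin: centre of the underside
- can_tray: fixed small open cardboard tray, 110 x 110 mm outside, 30 mm high, walls 4 mm, floor 4 mm thick. Origin: centre of the underside
- can_red: bystander food can, red label, 74 mm in diameter, 90 mm tall, upright. Origin: centre of the underside
- can_blue: bystander food can, blue label, 74 mm in diameter, 110 mm tall, upright. Origin: centre of the underside

How it is judged:
By the outcome, as a careful person would: the job done as asked, in the order asked, and still so for the second after the job is handed in, with the robot touching nothing.
Of tub_a, tub_b, tub_c, tub_d only 2 to 3 are there at a start; the rules pass over those that are not, and their reading is None.
At some moment in a run one of tub_a, tub_b, tub_c, tub_d may be knocked a few centimetres aside while the robot is not near it.
Once in a run the grip may slacken for a moment while it holds something.
It also fails if it takes over 208 s, if anything falls off the work surface, if the arm or the gripper's body presses on something with over 40 N, if the wrist force passes 120 N, or if a joint passes its speed limit or range.

## Robot

A 7-joint arm with a two-finger parallel gripper is mounted at the origin on the work surface. World frame = base frame: x ahead of the robot, y to its left, z up, the work surface at z = 0. Lengths are in m, angles in rad, forces in N, time in s.
With the tool pointing down it reaches from about 0.375 to 0.925 m from the base axis. Payload 3.1 kg.
Tool frame: the origin (TCP) lies at the very end of the fingers, on their centre line; the grasp point (between the pads) lies 19 mm behind it; z points along the fingers, y is the line along which they close (so a half turn about z gives the same grasp; the last joint's range is limited). The gripper opens to 85 mm and grips with 20 to 120 N. Pads are 22 mm wide; open, the fingers measure 114 mm over their backs; the gripper's body (76 mm by 85 mm) begins 54 mm behind the grasp point. The pads swing forward as they close: fully open they stand 13 mm farther back than shut.
Start: joints at [1.014, 0.383, 0.044, 1.598, -0.018, 1.161, -0.05], TCP at [0.288, -0.583, 0.231] pointing down, gripper open.
Joint ranges: [-2.61, 2.61], [-0.41, 2.15], [-1.48, 1.57], [0, 2.5], [-1.57, 4.71], [0.05, 1.97], [-2.85, 2.85]. Speed limits (rad/s): [2.79, 2.79, 3.14, 3.14, 3.14, 3.14, 3.14].

## Interface

Orientations are given as a 3x3 rotation matrix whose columns are the frame's x, y, z axes.
In Python, from rig import robot gives the robot as it stands.
- The arm moves only by the tool step_arm, never from a script. Its argument "motion" is a list that holds one entry, the list of rows, each a list of 4 numbers: the shift along the world's x, y, z in mm, then the turn about the world's z in rad. A call has 1 to 10 rows; each row is the pose to reach, as a shift and turn from the pose commanded when the call began; what a row does not reach only later rows make up. A row lasts 1/10 s, in which the tool goes at most 50 mm and 8.59 degrees, less where a joint would pass 70% of its speed; a pose out of reach is approached as far as the arm can. A call with a gripper value outside its range is refused whole. "gripper" is the closure, from -1 (fully open) to 1 (shut), set as the call begins (left out, the last holds). The fingers move at their own pace and stop on an object; the grip force is fixed at half the most. Time passes only in rows, so rows that repeat a pose let the fingers close. It gives the time, the measured TCP pose, the force, the opening and the grip force at its end, in the units of the state.
- robot.read_state(): the state, without advancing time (a new reading comes with each control period).
- robot.camera(name): name is "scene" or "top" or "wrist"; returns the picture (384x512x3 uint8, blue, green, red); there is no depth.
- robot.camera_info(name): a dict with "camera_matrix" (3x3 intrinsics, pixels), "R" (3x3) and "t" (3): a world point X has camera coordinates R X + t; the wrist camera has in their place "mount" (4x4, takes a point from camera to tool coordinates, whose origin is the TCP and whose axes are the flange's). Camera axes: x right, y down, z forward; pixel columns grow to the right and rows downward; lengths in m; the calibration is good to about 2 mm. A picture is of the moment at which its call begins: read the wrist's pose just before it. camera_info takes no time and is no camera call.
- robot.job_done(): hands the job in; it is judged then, once.
The state is a dict: "time": time; "q": joint angles; "joint_vel": joint speeds; "tau": joint torques, N m; "tool_pos": TCP position; "orientation": TCP orientation; "force": force on the tool from outside, world axes, zero at the start; "torque": the same for the moment, N m; "width": opening from 0.0 (shut) to 1.0 (fully open); "grip_force": force on a finger pad.
Only numpy, scipy, OpenCV 4.12 (cv2) and the standard library are available. Lean on these libraries where they do the work, as an engineer would, in place of code of your own. Each camera call takes 0.05 s, during which the arm holds its last target. There are 200 camera calls.

## Working session

There is one attempt and no reset: what is moved stays moved. The work goes in short steps, Python scripts to look and compute and a tool call to move; the robot and the scene stay as the last step left them, time stands still between calls to the robot, and variables do not carry over. Pictures are saved under pics/ and viewed, at most 14 in all, crops included, and the job is handed in when it is done.

Besides the shell and the picture viewer there is one more tool, called after "Emit:" as a command line: name --argument value ..., lists and objects as JSON in quotes. step_arm: Moves the arm, as the interface text tells. Its arguments: {"type":"object","properties":{"motion":{"type":"array"},"gripper":{"type":"number"}},"required":["motion"]}

```bash
mkdir -p pics; ls; cat > h.py <<'E'
import numpy as np, cv2
from rig import robot
def snap(n,f):
    im=robot.camera(n); cv2.imwrite(f'pics/{f}.png',im); return im
def ray(n,u,v):
    c=robot.camera_info(n);K=np.array(c["camera_matrix"])
    d=np.linalg.solve(K,[u,v,1.])
    if 'R' in c:
        R=np.array(c['R']);t=np.array(c['t']); return -R.T@t,R.T@d
def atz(n,u,v,z):
    o,d=ray(n,u,v); return o+d*(z-o[2])/d[2]
def tri(a,b):
    A=[];B=[]
    for (n,u,v) in (a,b):
        o,d=ray(n,u,v);d=d/np.linalg.norm(d);P=np.eye(3)-np.outer(d,d);A.append(P);B.append(P@o)
    return np.linalg.solve(sum(A),sum(B))
E
python3 - <<'E'
from h import *
a=snap('scene','s0');b=snap('top','t0')
for n,i in(('scene',a),('top',b)): cv2.imwrite(f'pics/{n}_big.png',cv2.resize(i,(800,600),interpolation=cv2.INTER_CUBIC))
s=robot.read_state();print(s['time'],s['tool_pos'],s['orientation'],s['width'],s['force'])
for n in('scene','top','wrist'):print(n,robot.camera_info(n))
E
```

```text
pics
0.1 [ 0.28749742 -0.58199807  0.22997162] [[ 8.96542894e-01  4.42955340e-01 -1.18604334e-03]
 [ 4.42956910e-01 -8.96540403e-01  2.11698701e-03]
 [-1.25605074e-04 -2.42333575e-03 -9.99997056e-01]] 1.003151911265303 [ 0.45008803  0.12522882 -0.36621201]
scene {'camera_matrix': array([[442.80322458,   0.        , 256.32487291],
       [  0.        , 442.80322458, 195.79360227],
       [  0.        ,   0.        ,   1.        ]]), 'R': array([[ 0.79229613,  0.61007087, -0.0089652 ],
       [ 0.3250397 , -0.43447146, -0.83999033],
       [-0.51634875,  0.66260704, -0.54252731]]), 't': array([-0.4149412 , -0.13960292,  1.8166053 ])}
top {'camera_matrix': array([[473.26421618,   0.        , 257.91341155],
       [  0.        , 473.26421618, 190.44360396],
       [  0.        ,   0.        ,   1.        ]]), 'R': array([[-0.00392037, -0.99988714, -0.01450289],
       [-0.99699345,  0.00503055, -0.07732237],
       [ 0.0773866 ,  0.01415615, -0.99690066]]), 't': array([-0.0208755 ,  0.58292521,  1.29343558])}
wrist {'camera_matrix': array([[325.21008203,   0.        , 258.78715101],
       [  0.        , 325.21008203, 194.57721167],
       [  0.        ,   0.        ,   1.        ]]), 'mount': array([[ 1.73088564e-04, -9.61684153e-01, -2.74159735e-01,
         6.93997356e-02],
       [ 9.99999643e-01, -6.04563206e-05,  8.43407538e-04,
         7.53759424e-04],
       [-8.27666353e-04, -2.74159783e-01,  9.61683799e-01,
        -1.42187025e-01],
       [ 0.00000000e+00,  0.00000000e+00,  0.00000000e+00,
         1.00000000e+00]])}
```

View pics/top_big.png

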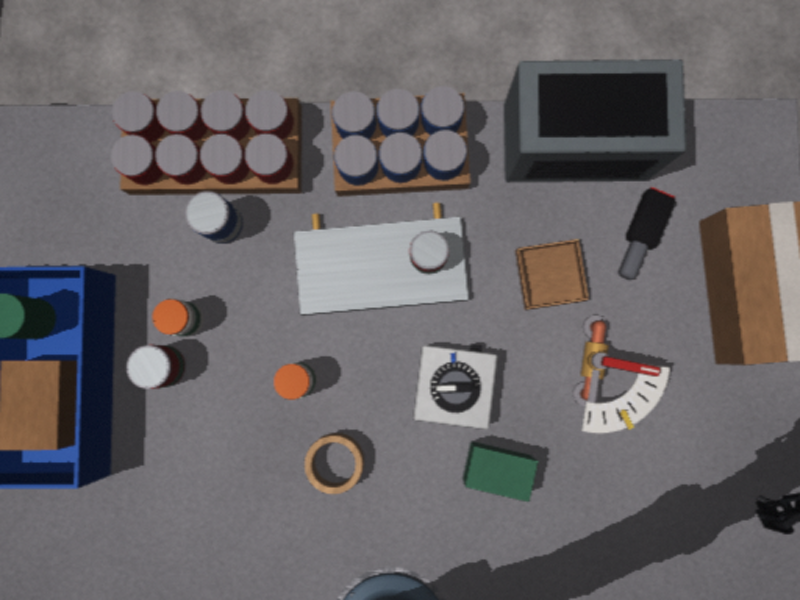

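View pics/scene_big.png

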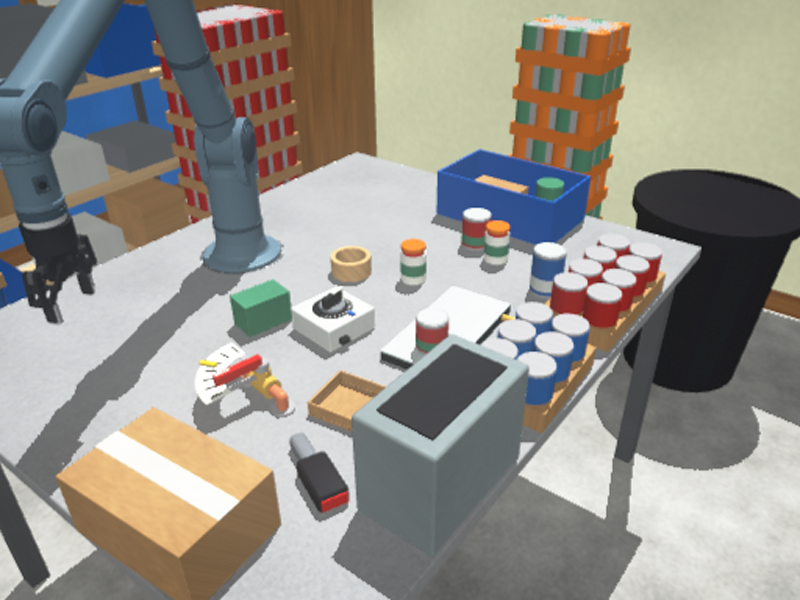

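The top view shows two tubs, with lids at big-picture pixels (172,317) and (293,381). The short can is on the plate at (430,250) and the tray at (553,274). The dial is at (456,387) with its pointer to the left and the blue mark at the top (453,357). The valve stem is at (598,360), its lever to the right, and the yellow mark at (627,418). The scene view confirms both tubs are upright.

```bash
python3 - <<'E'
from h import *
t=cv2.imread('pics/t0.png');s=cv2.imread('pics/s0.png')
cv2.imwrite('pics/c1.png',cv2.resize(t[130:290,260:440],None,fx=3.7,fy=3.7,interpolation=cv2.INTER_CUBIC))
cv2.imwrite('pics/c2.png',cv2.resize(s[120:280,110:325],None,fx=3.7,fy=3.7,interpolation=cv2.INTER_CUBIC))
for n,im in(('top',t),('scene',s)):
    h=cv2.cvtColor(im,cv2.COLOR_BGR2HSV);m=cv2.inRange(h,(5,180,120),(14,255,255))
    k,_,st,ce=cv2.connectedComponentsWithStats(m)
    for i in range(1,k):
        if st[i,4]>40: print(n,st[i],ce[i],atz(n,*ce[i],.096))
    m=cv2.inRange(h,(100,150,120),(125,255,255));k,_,st,ce=cv2.connectedComponentsWithStats(m)
    for i in range(1,k):
        if st[i,4]>5: print(n,'blue',st[i],ce[i],atz(n,*ce[i],.056))
E
```

```text
top [ 99 193  21  20 328] [109.05487805 202.05182927] [0.54845254 0.3673389  0.096     ]
top [180 234  17  20 153] [188.98039216 243.37254902] [0.4396041  0.15575775 0.096     ]
top blue [   0  171   53  141 1526] [ 35.30471822 231.44560944] [0.4718333  0.57969547 0.056     ]
top blue [289 227   2   4   7] [289.57142857 228.28571429] [ 0.47769261 -0.1087298   0.056     ]
scene [ 327   16   76   92 2945] [363.9106961   59.96196944] [0.17801161 1.51676498 0.096     ]
scene [376 100  16  35 234] [382.20512821 117.1965812 ] [0.63511627 0.76118075 0.096     ]
scene blue [ 0  0 12  4 41] [4.92682927 1.31707317] [-4.00861713  1.42173627  0.056     ]
scene blue [  55    3   47   47 1345] [79.80446097 28.25947955] [-2.18027328  1.12331103  0.056     ]
scene blue [ 90  50  21  34 382] [99.14921466 66.12565445] [-1.1484782   0.56887683  0.056     ]
scene blue [  40   55   48   33 1007] [63.76067527 70.98609732] [-1.23921086  0.38099597  0.056     ]
scene blue [ 280   97   97   59 3351] [328.17755894 125.07669352] [0.44464793 0.62827707 0.056     ]
scene blue [103 108  12  10  65] [108.96923077 113.01538462] [-0.46511634  0.13197437  0.056     ]
scene blue [ 44 127  24  11 139] [ 57.17985612 132.51079137] [-0.46390222 -0.14103292  0.056     ]
scene blue [  0 146  15  15 141] [  6.39007092 152.75177305] [-0.45315016 -0.37172984  0.056     ]
scene blue [  0 167  17  27 267] [  7.60299625 180.74531835] [-0.2327813  -0.47946575  0.056     ]
scene blue [343 207   9   7  30] [346.23333333 210.03333333] [0.82386466 0.08202388 0.056     ]
scene blue [337 214  39  45 469] [354.37526652 239.7206823 ] [ 0.91461676 -0.03939132  0.056     ]
scene blue [337 220   3   5   8] [337.75  222.375] [0.83462708 0.00693357 0.056     ]
scene blue [331 223   5   5  11] [333.27272727 224.45454545] [ 0.82894104 -0.01071467  0.056     ]
```

View pics/c1.png

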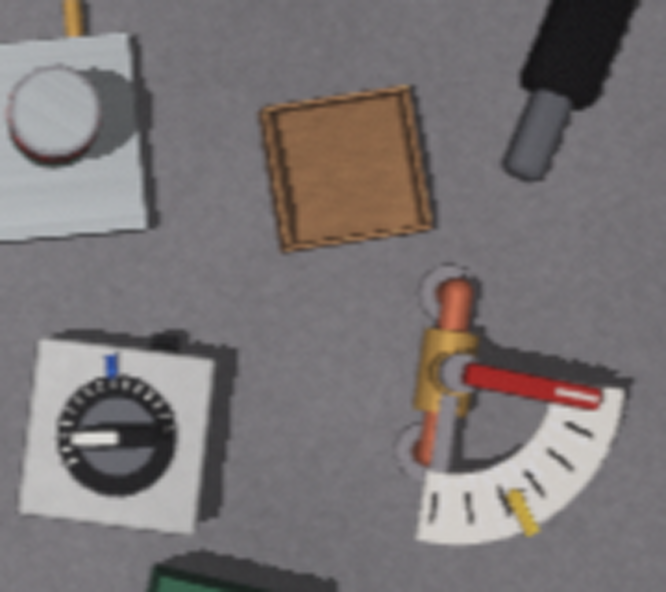

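View pics/c2.png

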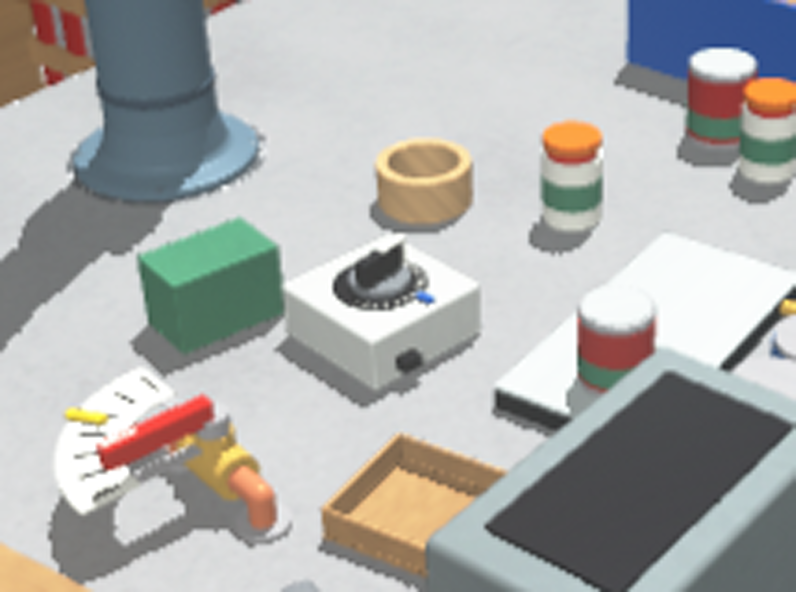

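The enlarged top view shows the can top at (57,113), tray corners at (262,108), (410,88), (435,228) and (285,250), the dial axis at (116,438), the blue mark at (112,365), the valve stem at (455,373), the lever tip at (602,399), and the yellow mark from (512,492) to (532,532). The scene crop shows lids at (572,138) and (771,93) with red necks (proud), the can top at (617,306), and the tray's back corner at (402,437).

```bash
cat >> h.py <<'E'
C1=lambda u,v:('top',260+u/3.7,130+v/3.7)
C2=lambda u,v:('scene',110+u/3.7,120+v/3.7)
B=lambda u,v:('top',u/1.5625,v/1.5625)
E
python3 - <<'E'
from h import *
np.set_printoptions(precision=4,suppress=True)
T=lambda n,a,b:print('tri',n,tri(a,b))
T('can top',C1(57,108),C2(617,306))
T('lid1',B(292,379),C2(572,133));T('lid2',B(170,316),C2(771,91))
T('traycorner (low-left)',C1(285,250),C2(402,437))
T('plate corner rb',C1(150,230),C2(497,392))
T('dial bar end+',C1(165,435),C2(362,272))
T('lever tip',C1(600,398),C2(103,455))
T('blue',C1(112,365),C2(426,298));T('yellow',C1(522,512),C2(85,416))
Z=lambda n,p,z:print(n,atz(*p,z))
for p in((262,108),(410,88),(435,228),(285,250)):Z('tray',C1(*p),.03)
for p in(C1(128,33),C1(150,230),B(295,232),B(301,313)):Z('plate',p,.025)
for p in((42,338),(215,357),(195,533),(20,513)):Z('box',C1(*p),.055)
Z('skirt',C1(116,438),.062)
Z('blue',C1(112,365),.056)
Z('ptr',C1(72,438),.09);Z('ptr other',C1(166,434),.09)
Z('stem',C1(457,373),.09);Z('tip',C1(601,398),.094);Z('lev start',C1(466,374),.094)
Z('y in',C1(512,492),.06);Z('y out',C1(532,532),.06)
Z('quad corner lever',C1(623,388),.054);Z('quad corner other',C1(417,540),.054)
for c in((455,275),(428,452)):Z('pipe',C1(*c),.0)
Z('red can top',B(151,366),.09);Z('blue can',B(208,213),.11)
Z('ring',B(334,463),.05)
E
```

```text
tri can top [ 0.6591 -0.0708  0.0999]
tri lid1 [0.4411 0.1604 0.0975]
tri lid2 [0.5475 0.3685 0.0931]
tri traycorner (low-left) [ 0.5629 -0.2416  0.0226]
tri plate corner rb [ 0.5801 -0.1405  0.0161]
tri dial bar end+ [ 0.4299 -0.1438  0.0835]
tri lever tip [ 0.4532 -0.4518  0.0862]
tri blue [ 0.4774 -0.1099  0.0567]
tri yellow [ 0.3698 -0.4049  0.0556]
tray [ 0.6681 -0.226   0.03  ]
tray [ 0.6826 -0.3369  0.03  ]
tray [ 0.5773 -0.3531  0.03  ]
tray [ 0.5615 -0.2414  0.03  ]
plate [ 0.7266 -0.1266  0.025 ]
plate [ 0.5773 -0.1416  0.025 ]
plate [0.7015 0.1696 0.025 ]
plate [0.556  0.1578 0.025 ]
box [ 0.4965 -0.0599  0.055 ]
box [ 0.4822 -0.1855  0.055 ]
box [ 0.3556 -0.1694  0.055 ]
box [ 0.3703 -0.0432  0.055 ]
skirt [ 0.4242 -0.1127  0.062 ]
blue [ 0.4767 -0.1106  0.056 ]
ptr [ 0.4256 -0.0801  0.09  ]
ptr other [ 0.4282 -0.1464  0.09  ]
stem [ 0.4703 -0.3519  0.09  ]
tip [ 0.4524 -0.4511  0.094 ]
lev start [ 0.4696 -0.3571  0.094 ]
y in [ 0.3847 -0.3966  0.06  ]
y out [ 0.3562 -0.4101  0.06  ]
quad corner lever [ 0.4587 -0.4803  0.054 ]
quad corner other [ 0.3501 -0.3292  0.054 ]
pipe [ 0.5437 -0.3746  0.    ]
pipe [ 0.4102 -0.351   0.    ]
red can top [0.4641 0.4004 0.09  ]
blue can [0.7204 0.3027 0.11  ]
ring [0.2968 0.0955 0.05  ]
```

Emit:
step_arm --motion '[[[20,28,0,0],[50,70,0,0],[80,110,0,0],[105,146,0,0],[132,182,0,0],[158,218,0,0],[185,255,0,0],[211,292,0,0],[238,329,0,0],[264,365,0,0]]]' --gripper -1

```text
time: 1.1
tool_pos: [0.5524, -0.2159, 0.2308]
orientation: [[0.896, 0.443, -0.001], [0.443, -0.896, 0.0], [-0.001, -0.001, -1.0]]
force: [0.6, -1.1, -0.0]
width: 1.001
grip_force: 0.0
```

Emit:
step_arm --motion '[[[26,37,0,0],[53,74,0,0],[80,110,0,0],[97,136,0,0],[106,147,0,0],[106,147,0,0],[106,147,0,0]]]'

```text
time: 1.8
tool_pos: [0.6569, -0.0733, 0.2307]
orientation: [[0.898, 0.441, -0.002], [0.441, -0.898, -0.002], [-0.002, 0.001, -1.0]]
force: [-0.8, -0.3, 0.2]
width: 1.0
grip_force: 0.0
```

```bash
cat >> h.py <<'E'
def wpose():
    s=robot.read_state();T=np.eye(4);T[:3,:3]=s['orientation'];T[:3,3]=s['tool_pos'];return T
def wray(T,u,v):
    c=robot.camera_info('wrist');M=T@np.array(c['mount']);d=M[:3,:3]@np.linalg.solve(np.array(c['camera_matrix']),[u,v,1.]);return M[:3,3],d
def wz(T,u,v,z):
    o,d=wray(T,u,v);return o+d*(z-o[2])/d[2]
def wproj(T,X):
    c=robot.camera_info('wrist');M=np.linalg.inv(T@np.array(c['mount']));p=np.array(c['camera_matrix'])@(M[:3,:3]@np.array(X)+M[:3,3]);return p[:2]/p[2]
def circ(im,T,x,y,z,r,col=(0,255,0)):
    p=np.array([wproj(T,[x+r*np.cos(a),y+r*np.sin(a),z]) for a in np.linspace(0,6.28,60)])
    cv2.polylines(im,[p.astype(int)],True,col,1)
E
python3 - <<'E'
from h import *
T=wpose();im=snap('wrist','w0');np.save('w0',T)
circ(im,T,.658,-.071,.1,.033);circ(im,T,.658,-.071,.025,.033,(255,0,255))
for c in((.7266,-.1266),(.5773,-.1416),(.556,.1578),(.7015,.1696)):cv2.circle(im,tuple(wproj(T,[*c,.025]).astype(int)),3,(0,0,255),1)
cv2.imwrite('pics/w0a.png',im)
E
```

```text
(no output)
```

View pics/w0a.png

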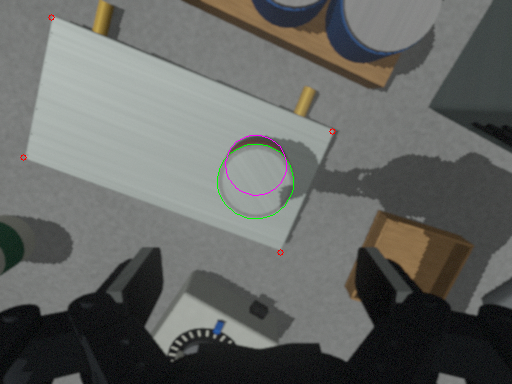

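The overlay matches: the can rim is centred at about (256,182) and the plate corners coincide with the predictions. Next I descend and grip.

Emit:
step_arm --motion '[[[0,0,-35,0],[0,0,-75,0],[0,0,-110,0],[0,0,-140,0],[0,0,-158,0],[0,0,-168,0],[0,0,-168,0]]]'

```text
time: 2.55
tool_pos: [0.6569, -0.0722, 0.0623]
orientation: [[0.897, 0.441, -0.002], [0.441, -0.897, -0.001], [-0.002, -0.0, -1.0]]
force: [-0.4, 0.9, -0.6]
width: 1.002
grip_force: 0.0
```

Emit:
step_arm --motion '[[[0,0,0,0],[0,0,0,0],[0,0,0,0],[0,0,0,0],[0,0,0,0],[0,0,0,0],[0,0,0,0],[0,0,0,0]]]' --gripper 1

```text
time: 3.35
tool_pos: [0.6601, -0.0705, 0.0659]
orientation: [[0.896, 0.443, 0.005], [0.443, -0.896, 0.0], [0.004, 0.002, -1.0]]
force: [-0.3, 0.6, 6.0]
width: 0.755
grip_force: 67.8
```

Emit:
step_arm --motion '[[[0,0,5,0],[0,0,15,0],[0,0,30,0],[0,0,45,0],[0,0,50,0],[0,0,50,0]]]'

```text
time: 3.95
tool_pos: [0.6594, -0.0709, 0.1155]
orientation: [[0.897, 0.443, 0.004], [0.443, -0.897, -0.0], [0.003, 0.002, -1.0]]
force: [-0.0, 0.6, -5.0]
width: 0.756
grip_force: 67.1
```

Emit:
step_arm --motion '[[[-3,-15,5,0],[-8,-45,10,0],[-14,-80,10,0],[-20,-118,10,0],[-26,-153,10,0],[-31,-185,10,0],[-35,-207,5,0],[-37,-218,0,0],[-37,-218,-5,0],[-37,-218,-10,0]]]'

```text
time: 4.95
tool_pos: [0.6207, -0.2871, 0.1022]
orientation: [[0.896, 0.444, -0.001], [0.444, -0.896, 0.002], [0.0, -0.002, -1.0]]
force: [1.0, 1.0, -4.1]
width: 0.756
grip_force: 67.3
```

Emit:
step_arm --motion '[[[0,0,-15,0],[0,0,-30,0],[0,0,-43,0],[0,0,-51,0],[0,0,-56,0],[0,0,-59,0],[0,0,-59,0]]]'

```text
time: 5.65
tool_pos: [0.6215, -0.2888, 0.0451]
orientation: [[0.897, 0.443, 0.001], [0.443, -0.897, -0.0], [0.001, 0.001, -1.0]]
force: [0.6, 0.7, -4.0]
width: 0.756
grip_force: 67.5
```

Emit:
step_arm --motion '[[[0,0,-1,0],[0,0,-2,0],[0,0,-3,0],[0,0,-3,0]]]'

```text
time: 6.05
tool_pos: [0.6217, -0.2891, 0.0449]
orientation: [[0.897, 0.443, 0.001], [0.443, -0.897, -0.001], [0.001, 0.001, -1.0]]
force: [-6.0, 1.8, 10.0]
width: 0.757
grip_force: 68.6
```

Contact made; I release and rise, then head to tub A.

Emit:
step_arm --motion '[[[0,0,2,0],[0,0,2,0],[0,0,2,0],[0,0,2,0],[0,0,2,0],[0,0,2,0],[0,0,2,0]]]' --gripper -1

```text
time: 6.75
tool_pos: [0.6209, -0.2888, 0.0431]
orientation: [[0.897, 0.443, -0.0], [0.443, -0.897, 0.0], [-0.0, -0.0, -1.0]]
force: [0.1, 0.5, 0.7]
width: 1.003
grip_force: 0.0
```

Emit:
step_arm --motion '[[[0,0,20,0],[0,0,50,0],[0,0,95,0],[0,20,140,0],[0,55,175,0],[0,100,185,0],[-15,140,188,0],[-35,180,188,0],[-60,220,188,0],[-80,265,188,0]]]'

```text
time: 7.75
tool_pos: [0.5395, -0.0232, 0.2313]
orientation: [[0.897, 0.442, 0.0], [0.442, -0.897, -0.001], [-0.0, 0.001, -1.0]]
force: [0.5, 0.7, 0.4]
width: 0.997
grip_force: 0.0
```

```bash
cat > tubs.py <<'E'
from h import *
def tubs(name):
    t=snap('top',name)
    h=cv2.cvtColor(t,cv2.COLOR_BGR2HSV);m=cv2.inRange(h,(5,180,100),(14,255,255))
    k,_,st,ce=cv2.connectedComponentsWithStats(m)
    for i in range(1,k):
        if st[i,4]>40: print(st[i],atz('top',*ce[i],.096))
    return t
E
python3 - <<'E'
from tubs import *
t=tubs('t1');cv2.imwrite('pics/t1b.png',cv2.resize(t,(768,576),interpolation=cv2.INTER_CUBIC));s=robot.read_state();print(s['tool_pos'],s['time'])
E
```

```text
[ 99 193  21  18 222] [0.55383599 0.36735622 0.096     ]
[ 0.53586425 -0.01141538  0.23112621] 7.8
```

View pics/t1b.png

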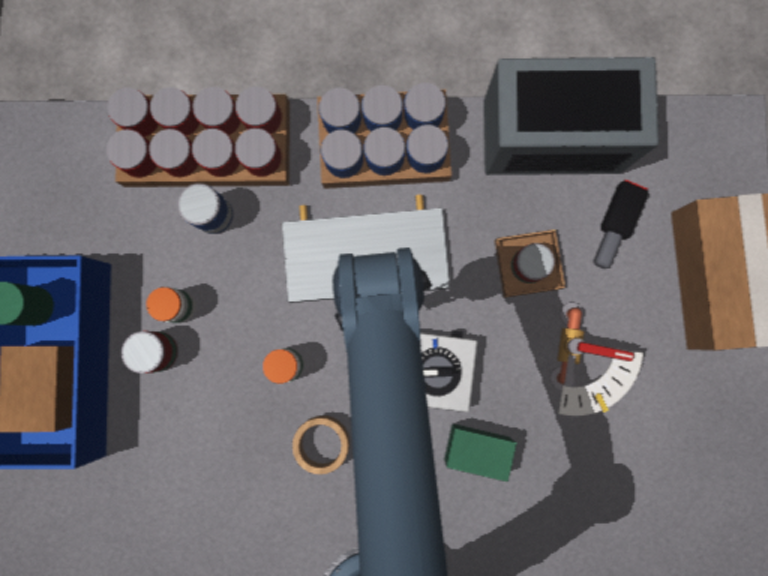

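The can stands in the tray at (535,262). Tub A's lid is at (281,366) and tub B's at (167,304), both unmoved.

Emit:
step_arm --motion '[[[-10,20,0,0],[-30,55,0,0],[-52,95,0,0],[-75,135,0,0],[-90,165,0,0],[-98,180,0,0],[-100,184,0,0],[-100,184,0,0],[-100,184,0,0]]]'

```text
time: 8.7
tool_pos: [0.4417, 0.1587, 0.2312]
orientation: [[0.898, 0.441, 0.0], [0.441, -0.898, -0.001], [-0.0, 0.001, -1.0]]
force: [0.5, 0.1, 0.2]
width: 1.0
grip_force: 0.0
```

```bash
cat >> tubs.py <<'E'
def wlid(name,z):
    T=wpose();im=snap('wrist',name)
    h=cv2.cvtColor(im,cv2.COLOR_BGR2HSV);m=cv2.inRange(h,(5,180,100),(15,255,255))
    m=cv2.morphologyEx(m,cv2.MORPH_OPEN,np.ones((3,3)))
    cs,_=cv2.findContours(m,cv2.RETR_EXTERNAL,cv2.CHAIN_APPROX_NONE)
    for c in cs:
        if cv2.contourArea(c)>300:
            P=np.array([wz(T,*p[0],z)[:2] for p in c]).astype(np.float32)
            (x,y),r=cv2.minEnclosingCircle(P);print('lid',x,y,'r',r,cv2.boundingRect(c))
    print(T[:3,3],robot.read_state()['time']);return im
E
python3 -c "
from tubs import *
wlid('w1',.096)"
```

```text
lid 0.43851199746131897 0.15576499700546265 r 0.027279021218419075 (234, 159, 52, 56)
[0.44169633 0.1586879  0.23123465] 8.75
```

Emit:
step_arm --motion '[[[-1,-2,-35,0],[-1,-2,-75,0],[-1,-2,-115,0],[-1,-2,-150,0],[-1,-2,-175,0],[-1,-2,-186,0],[-1,-2,-189,0],[-1,-2,-189,0]]]'

```text
time: 9.55
tool_pos: [0.4408, 0.158, 0.0427]
orientation: [[0.897, 0.442, 0.001], [0.442, -0.897, 0.0], [0.001, 0.0, -1.0]]
force: [-0.6, 0.4, 0.3]
width: 0.998
grip_force: 0.0
```

Emit:
step_arm --motion '[[[0,0,0,0],[0,0,0,0],[0,0,0,0],[0,0,0,0],[0,0,0,0],[0,0,0,0],[0,0,0,0],[0,0,0,0]]]' --gripper 1

```text
time: 10.35
tool_pos: [0.4414, 0.16, 0.0444]
orientation: [[0.896, 0.443, 0.004], [0.443, -0.896, 0.002], [0.004, -0.0, -1.0]]
force: [-1.8, 0.9, 5.1]
width: 0.709
grip_force: 65.4
```

Emit:
step_arm --motion '[[[0,0,5,0],[0,0,15,0],[0,0,30,0],[0,0,45,0],[0,0,50,0],[0,0,50,0]]]'

```text
time: 10.95
tool_pos: [0.4407, 0.1581, 0.0933]
orientation: [[0.897, 0.443, 0.002], [0.443, -0.897, 0.0], [0.002, 0.001, -1.0]]
force: [-0.1, 0.1, -2.6]
width: 0.709
grip_force: 65.4
```

Emit:
step_arm --motion '[[[8,-8,15,0],[28,-26,25,0],[52,-50,25,0],[80,-76,25,0],[108,-103,25,0],[136,-130,25,0],[164,-156,25,0],[188,-178,25,0],[200,-190,22,0],[203,-193,18,0]]]'

```text
time: 11.95
tool_pos: [0.6437, -0.0386, 0.1089]
orientation: [[0.899, 0.439, -0.001], [0.439, -0.899, -0.002], [-0.001, 0.001, -1.0]]
force: [-0.5, -0.3, -3.1]
width: 0.711
grip_force: 65.9
```

Emit:
step_arm --motion '[[[0,0,-5,0],[0,0,-15,0],[0,0,-26,0],[0,0,-34,0],[0,0,-38,0],[0,0,-40,0],[0,0,-40,0],[0,0,-40,0]]]'

```text
time: 12.75
tool_pos: [0.6436, -0.0348, 0.0708]
orientation: [[0.897, 0.443, 0.002], [0.443, -0.897, -0.0], [0.001, 0.001, -1.0]]
force: [0.6, -1.0, -2.9]
width: 0.709
grip_force: 66.1
```

Emit:
step_arm --motion '[[[0,0,-1,0],[0,0,-2,0],[0,0,-2,0],[0,0,-3,0],[0,0,-3,0]]]'

```text
time: 13.25
tool_pos: [0.6436, -0.035, 0.0695]
orientation: [[0.897, 0.443, 0.001], [0.443, -0.897, -0.001], [0.001, 0.001, -1.0]]
force: [-4.1, -1.2, 8.4]
width: 0.707
grip_force: 67.1
```

Emit:
step_arm --motion '[[[0,0,2,0],[0,0,2,0],[0,0,2,0],[0,0,2,0],[0,0,2,0],[0,0,2,0],[0,0,2,0]]]' --gripper -1

```text
time: 13.95
tool_pos: [0.6428, -0.0347, 0.0691]
orientation: [[0.897, 0.443, -0.0], [0.443, -0.897, 0.0], [-0.0, -0.0, -1.0]]
force: [-0.4, -0.1, 1.0]
width: 0.997
grip_force: 0.0
```

Emit:
step_arm --motion '[[[0,0,10,0],[0,0,30,0],[0,0,60,0],[0,0,85,0],[0,0,93,0],[0,0,93,0]]]'

```text
time: 14.55
tool_pos: [0.6443, -0.0347, 0.1645]
orientation: [[0.897, 0.443, 0.004], [0.443, -0.897, -0.0], [0.004, 0.002, -1.0]]
force: [0.1, -0.9, -0.3]
width: 0.998
grip_force: 0.0
```

Emit:
step_arm --motion '[[[0,0,0,0],[0,0,0,0],[0,0,0,0],[0,0,0,0],[0,0,0,0],[0,0,0,0],[0,0,0,0],[0,0,0,0]]]' --gripper 1

```text
time: 15.35
tool_pos: [0.6429, -0.0347, 0.1623]
orientation: [[0.897, 0.443, 0.0], [0.443, -0.897, 0.0], [0.0, 0.0, -1.0]]
force: [-0.7, -0.4, -0.0]
width: 0.005
grip_force: 0.0
```

```bash
python3 -c "
from tubs import *
wlid('w2',.121)"
```

```text
lid 0.6444506049156189 -0.035789914429187775 r 0.027755452319979668 (224, 185, 81, 62)
[ 0.64294279 -0.03472091  0.16234884] 15.4
```

Lid centred under the tool. Press.

Emit:
step_arm --motion '[[[0,0,-15,0],[0,0,-30,0],[0,0,-38,0],[0,0,-42,0],[0,0,-45,0],[0,0,-48,0],[0,0,-50,0],[0,0,-50,0]]]'

```text
time: 16.2
tool_pos: [0.6425, -0.0348, 0.1136]
orientation: [[0.897, 0.443, -0.001], [0.443, -0.897, -0.001], [-0.002, -0.0, -1.0]]
force: [-4.1, -0.1, 7.6]
width: -0.0
grip_force: 3.8
```

Emit:
step_arm --motion '[[[0,0,-1,0],[0,0,-2,0],[0,0,-3,0],[0,0,-4,0],[0,0,-4,0],[0,0,-4,0]]]'

```text
time: 16.8
tool_pos: [0.6438, -0.0347, 0.1138]
orientation: [[0.897, 0.443, 0.001], [0.443, -0.897, -0.001], [0.0, 0.002, -1.0]]
force: [-9.6, 0.0, 21.6]
width: 0.002
grip_force: 10.7
```

Emit:
step_arm --motion '[[[0,0,30,0],[0,5,70,0],[-4,20,100,0],[-12,50,122,0],[-22,90,122,-0.1],[-34,135,122,-0.2],[-45,180,122,-0.3],[-56,225,122,-0.4],[-66,270,122,-0.4],[-77,315,122,-0.4]]]' --gripper -1

```text
time: 17.8
tool_pos: [0.5654, 0.2819, 0.23]
orientation: [[0.998, 0.059, 0.0], [0.059, -0.998, -0.0], [0.0, 0.0, -1.0]]
force: [0.4, -0.1, -1.2]
width: 1.004
grip_force: 0.0
```

Emit:
step_arm --motion '[[[-10,40,0,0],[-16,70,0,0],[-18,85,0,0],[-18,88,0,0],[-18,88,0,0],[-18,88,0,0]]]'

```text
time: 18.4
tool_pos: [0.5496, 0.3651, 0.2299]
orientation: [[0.999, 0.055, 0.001], [0.055, -0.999, -0.002], [0.0, 0.002, -1.0]]
force: [0.5, 0.1, 0.2]
width: 1.003
grip_force: 0.0
```

```bash
python3 -c "
from tubs import *
wlid('w3',.096);t=tubs('t2')
s=robot.camera('scene');cv2.imwrite('pics/s2.png',cv2.resize(s[120:280,230:420],None,fx=3.6,fy=3.6,interpolation=cv2.INTER_CUBIC))"
```

```text
[0.54964709 0.36506027 0.22990615] 18.45
[253 156  19  18 130] [ 0.65245138 -0.03990271  0.096     ]
[ 99 194  21  18 144] [0.54510407 0.36130377 0.096     ]
```

View pics/s2.png

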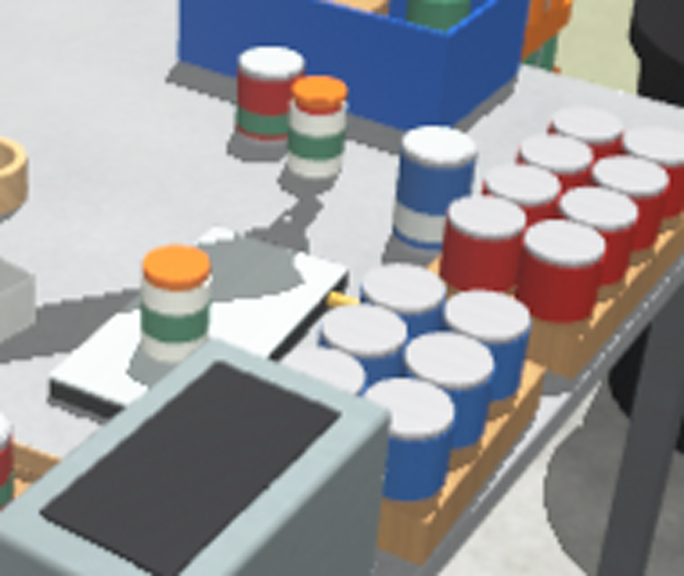

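The scene crop shows tub A on the plate at (176,300) with its lid home, and tub B still upright at (318,130). I re-detect B's lid with a lower brightness threshold because it's in shadow.

```bash
sed -i 's/(5,180,100)/(3,150,40)/' tubs.py; python3 -c "
from tubs import *
im=wlid('w4',.096);T=wpose();circ(im,T,.548,.368,.096,.03);cv2.imwrite('pics/w4a.png',im)"
```

```text
lid 0.5490642189979553 0.36733412742614746 r 0.02970772236585617 (224, 152, 65, 64)
[0.54920628 0.36577638 0.23019837] 18.6
```

View pics/w4a.png

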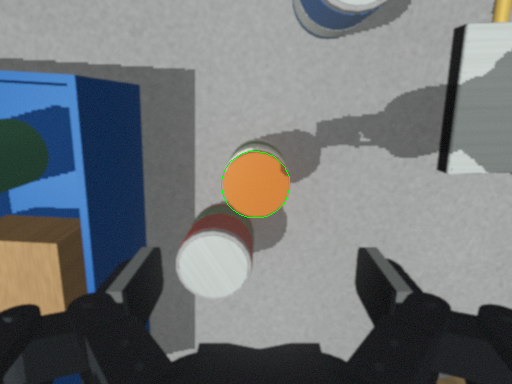

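Green overlay coincides with lid B at (256,184). Gripping.

Emit:
step_arm --motion '[[[0,0,-35,0],[0,0,-75,0],[0,0,-115,0],[0,0,-150,0],[0,0,-175,0],[0,0,-185,0],[0,0,-188,0],[0,0,-188,0]]]'

```text
time: 19.4
tool_pos: [0.5487, 0.3685, 0.0432]
orientation: [[0.998, 0.058, 0.001], [0.058, -0.998, 0.001], [0.001, -0.001, -1.0]]
force: [1.2, -0.6, 1.3]
width: 1.002
grip_force: 0.0
```

Emit:
step_arm --motion '[[[0,0,0,0],[0,0,0,0],[0,0,0,0],[0,0,0,0],[0,0,0,0],[0,0,0,0],[0,0,0,0],[0,0,0,0]]]' --gripper 1

```text
time: 20.2
tool_pos: [0.5497, 0.3693, 0.0448]
orientation: [[0.998, 0.059, 0.004], [0.059, -0.998, 0.002], [0.004, -0.002, -1.0]]
force: [0.7, -0.1, 5.6]
width: 0.708
grip_force: 66.0
```

Emit:
step_arm --motion '[[[0,0,5,0],[0,0,15,0],[0,0,30,0],[0,0,45,0],[0,0,60,0],[0,0,70,0],[0,0,70,0]]]'

```text
time: 20.9
tool_pos: [0.5494, 0.3695, 0.1153]
orientation: [[0.998, 0.059, 0.004], [0.059, -0.998, 0.003], [0.004, -0.003, -1.0]]
force: [0.0, 0.1, -2.6]
width: 0.705
grip_force: 65.4
```

Emit:
step_arm --motion '[[[4,-12,5,0],[12,-38,5,0],[23,-72,5,0],[35,-110,5,0],[47,-148,5,0],[59,-186,5,0],[70,-220,5,0],[79,-248,0,0],[84,-262,-5,0],[84,-264,-10,0]]]'

```text
time: 21.9
tool_pos: [0.6323, 0.0995, 0.1011]
orientation: [[0.999, 0.053, -0.001], [0.053, -0.999, -0.002], [-0.001, 0.002, -1.0]]
force: [-0.0, -0.4, -2.4]
width: 0.706
grip_force: 65.6
```

Emit:
step_arm --motion '[[[0,0,-6,0],[0,0,-15,0],[0,0,-23,0],[0,0,-29,0],[0,0,-33,0],[0,0,-35,0],[0,0,-36,0],[0,0,-37,0],[0,0,-37,0]]]'

```text
time: 22.8
tool_pos: [0.6311, 0.1059, 0.07]
orientation: [[0.998, 0.06, -0.002], [0.06, -0.998, -0.001], [-0.002, 0.001, -1.0]]
force: [-10.3, -1.7, 19.2]
width: 0.701
grip_force: 67.6
```

Emit:
step_arm --motion '[[[0,0,3,0],[0,0,3,0],[0,0,3,0],[0,0,3,0],[0,0,3,0],[0,0,3,0],[0,0,3,0]]]' --gripper -1

```text
time: 23.5
tool_pos: [0.6318, 0.1042, 0.068]
orientation: [[0.998, 0.059, -0.0], [0.059, -0.998, -0.0], [-0.0, -0.0, -1.0]]
force: [0.3, -0.7, -0.9]
width: 1.001
grip_force: 0.0
```

Emit:
step_arm --motion '[[[0,0,10,0],[0,0,30,0],[0,0,60,0],[0,0,85,0],[0,0,92,0],[0,0,92,0]]]'

```text
time: 24.1
tool_pos: [0.6331, 0.1045, 0.1623]
orientation: [[0.998, 0.059, 0.004], [0.059, -0.998, 0.001], [0.004, -0.0, -1.0]]
force: [0.2, 0.2, -1.3]
width: 1.0
grip_force: 0.0
```

Emit:
step_arm --motion '[[[0,0,0,0],[0,0,0,0],[0,0,0,0],[0,0,0,0],[0,0,0,0],[0,0,0,0],[0,0,0,0],[0,0,0,0]]]' --gripper 1

```text
time: 24.9
tool_pos: [0.6319, 0.1043, 0.1603]
orientation: [[0.998, 0.059, 0.0], [0.059, -0.998, 0.0], [0.0, -0.0, -1.0]]
force: [-0.5, 0.3, 1.0]
width: -0.001
grip_force: 0.0
```

```bash
python3 -c "
from tubs import *
wlid('w5',.121)"
```

```text
lid 0.6321037411689758 0.10488966107368469 r 0.028790272772312164 (209, 177, 94, 80)
lid 0.6420496702194214 -0.012531958520412445 r 0.030155764892697334 (406, 172, 100, 91)
[0.63193805 0.10427507 0.16033647] 24.95
```

Emit:
step_arm --motion '[[[0,0,-15,0],[0,0,-30,0],[0,0,-38,0],[0,0,-42,0],[0,0,-45,0],[0,0,-48,0],[0,0,-50,0],[0,0,-52,0],[0,0,-53,0],[0,0,-53,0]]]'

```text
time: 25.95
tool_pos: [0.6332, 0.1045, 0.1138]
orientation: [[0.998, 0.058, 0.002], [0.058, -0.998, -0.001], [0.002, 0.002, -1.0]]
force: [-8.8, -3.0, 25.5]
width: 0.004
grip_force: 12.8
```

Emit:
step_arm --motion '[[[0,0,25,0],[0,0,65,0],[0,0,100,0.1],[-15,-15,120,0.25],[-45,-47,120,0.4],[-80,-85,120,0.55],[-115,-120,120,0.7],[-145,-155,120,0.85],[-180,-190,120,1.0],[-200,-211,120,1.15]]]' --gripper -1

```text
time: 26.95
tool_pos: [0.4341, -0.1046, 0.2269]
orientation: [[0.419, 0.908, -0.0], [0.908, -0.419, -0.001], [-0.001, -0.0, -1.0]]
force: [0.7, -1.0, 0.3]
width: 0.999
grip_force: 0.0
```

Emit:
step_arm --motion '[[[-7,-7,0,0.15],[-7,-7,0,0.3],[-7,-7,0,0.4],[-7,-7,0,0.4],[-7,-7,0,0.4],[-7,-7,0,0.4]]]'

```text
time: 27.55
tool_pos: [0.429, -0.1098, 0.2271]
orientation: [[0.038, 0.999, -0.0], [0.999, -0.038, -0.0], [-0.0, -0.0, -1.0]]
force: [0.5, -1.3, 0.7]
width: 0.998
grip_force: 0.0
```

```bash
python3 -c "
from tubs import *
print(robot.read_state()['q'])
t=tubs('t3')
T=wpose();np.save('w6',T);im=snap('wrist','w6')
a=cv2.resize(im,None,fx=1.5,fy=1.5,interpolation=cv2.INTER_CUBIC);cv2.imwrite('pics/w6b.png',a)
print(T)
"
```

```text
[ 0.59741679  0.01005148 -0.43815948  2.05754355  0.00498182  1.07522453
  0.11928783]
[245 157  22  21 366] [ 0.6393202  -0.01902223  0.096     ]
[197 160  22  21 369] [0.63197861 0.10825778 0.096     ]
[[ 3.73116029e-02  9.99303637e-01 -2.91755459e-04  4.28979326e-01]
 [ 9.99303674e-01 -3.73116331e-02 -9.87352312e-05 -1.09803892e-01]
 [-1.09552348e-04 -2.87868333e-04 -9.99999953e-01  2.27170847e-01]
 [ 0.00000000e+00  0.00000000e+00  0.00000000e+00  1.00000000e+00]]
```

View pics/w6b.png

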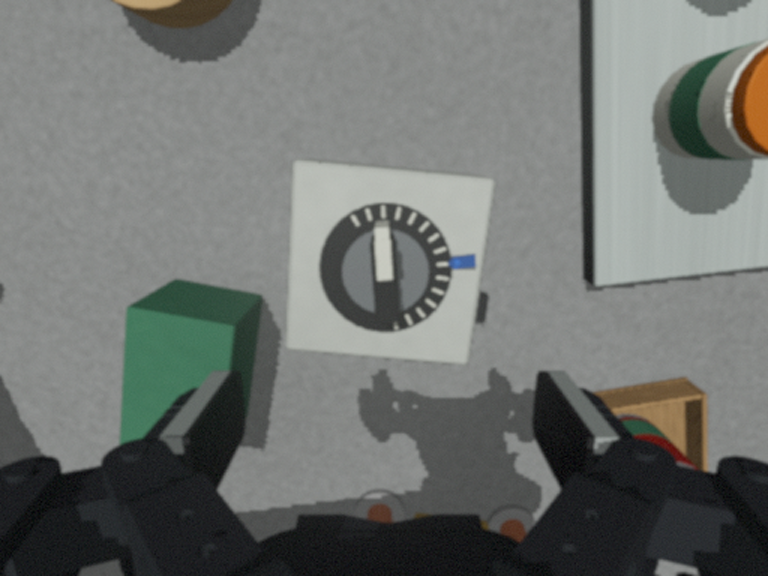

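Tub A has been nudged about 16 mm but still stands on the plate. The wrist view shows the dial face centred at (387,268), its white pointer end up at (382,222), the bar's other end at (387,314), and the blue mark from (450,263) to (475,261).

```bash
python3 -c "
from tubs import *
T=np.load('w6.npy')
f=lambda u,v,z:wz(T,u/1.5,v/1.5,z)[:2]
im=cv2.imread('pics/w6.png');g=cv2.cvtColor(im,cv2.COLOR_BGR2HSV)
roi=np.zeros(g.shape[:2],np.uint8);roi[110:240,195:328]=255
b=cv2.inRange(g,(105,120,60),(128,255,255))&roi
ys,xs=np.nonzero(b);m=wz(T,xs.mean(),ys.mean(),.056)[:2];print('blue',m,len(xs))
c=f(387,268,.0555);print('face c',c)
p=f(382,222,.09);o=f(387,314,.09);print('ptr',p,'other',o,(p+o)/2)
A=lambda d:np.degrees(np.arctan2(d[1],d[0]))
corn=[f(*k,.055) for k in((293,161),(493,180),(467,363),(287,348))];bc=np.mean(corn,0);print('box c',bc,[A(corn[(i+1)%4]-corn[i]) for i in range(4)])
for cc in(c,bc,(p+o)/2):print('mark ang',A(m-cc),'ptr ang',A(p-cc),A(p-o))
"

```

```text
blue [ 0.47745539 -0.11167524] 104
face c [ 0.4283454  -0.11432561]
ptr [ 0.42689824 -0.07919228] other [ 0.42766033 -0.13472461] [ 0.42727928 -0.10695844]
box c [ 0.42704098 -0.11437419] [np.float64(-7.39699667407874), np.float64(-97.0726342490797), np.float64(172.72897615613883), np.float64(82.90873595754468)]
mark ang 3.0891381342612267 ptr ang 92.35870191993645 90.78623532722132
mark ang 3.0644198030027128 ptr ang 90.23245825733018 90.78623532722132
mark ang -5.37030124024267 ptr ang 90.78623532722126 90.78623532722132
```

Emit:
step_arm --motion '[[[1,0,-30,0.03],[1,0,-65,0.05],[1,0,-95,0.05],[1,0,-115,0.05],[1,0,-125,0.05],[1,0,-127,0.05],[1,0,-127,0.05]]]'

```text
time: 28.35
tool_pos: [0.4305, -0.11, 0.1008]
orientation: [[-0.013, 1.0, 0.001], [1.0, 0.013, -0.0], [-0.0, 0.001, -1.0]]
force: [-0.3, 0.6, 0.3]
width: 0.999
grip_force: 0.0
```

Emit:
step_arm --motion '[[[-1,-2,-5,0],[-3,-4,-15,0],[-3,-4,-25,0],[-3,-4,-32,0],[-3,-4,-32,0],[-3,-4,-32,0]]]'

```text
time: 28.95
tool_pos: [0.4268, -0.1138, 0.068]
orientation: [[-0.014, 1.0, -0.001], [1.0, 0.014, 0.0], [0.0, -0.001, -1.0]]
force: [-0.2, -0.1, -0.8]
width: 1.0
grip_force: 0.0
```

Emit:
step_arm --motion '[[[0,0,0,0],[0,0,0,0],[0,0,0,0],[0,0,0,0],[0,0,0,0],[0,0,0,0],[0,0,0,0],[0,0,0,0],[0,0,0,0]]]' --gripper 1

```text
time: 29.85
tool_pos: [0.4268, -0.114, 0.0687]
orientation: [[-0.013, 1.0, -0.001], [1.0, 0.013, -0.0], [-0.0, -0.001, -1.0]]
force: [-2.0, 0.3, 5.9]
width: 0.162
grip_force: 59.2
```

Emit:
step_arm --motion '[[[0,0,0,-0.08],[0,0,0,-0.2],[0,0,0,-0.33],[0,0,0,-0.46],[0,0,0,-0.59],[0,0,0,-0.72],[0,0,0,-0.85],[0,0,0,-0.98],[0,0,0,-1.1],[0,0,0,-1.2]]]'

```text
time: 30.85
tool_pos: [0.4269, -0.1141, 0.0687]
orientation: [[0.929, 0.371, -0.001], [0.371, -0.929, -0.0], [-0.001, 0.0, -1.0]]
force: [-2.5, 0.0, 5.0]
width: 0.163
grip_force: 59.3
```

Emit:
step_arm --motion '[[[0,0,0,-0.1],[0,0,0,-0.2],[0,0,0,-0.28],[0,0,0,-0.32],[0,0,0,-0.33],[0,0,0,-0.33],[0,0,0,-0.33]]]'

```text
time: 31.55
tool_pos: [0.4269, -0.1141, 0.0687]
orientation: [[0.999, 0.054, -0.001], [0.054, -0.999, -0.0], [-0.001, 0.0, -1.0]]
force: [-1.9, -0.1, 5.2]
width: 0.16
grip_force: 59.2
```

Tool x axis is at 3.1°. I release, rise and check.

Emit:
step_arm --motion '[[[0,0,0,0],[0,0,0,0],[0,0,0,0],[0,0,0,0],[0,0,0,0],[0,0,0,0],[0,0,0,0]]]' --gripper -1

```text
time: 32.25
tool_pos: [0.427, -0.114, 0.0683]
orientation: [[0.999, 0.054, -0.0], [0.054, -0.999, 0.0], [-0.0, -0.0, -1.0]]
force: [-0.5, -0.7, -0.0]
width: 0.996
grip_force: 0.0
```

Emit:
step_arm --motion '[[[0,0,15,0],[0,0,45,0],[0,0,90,0],[0,0,125,0],[0,0,145,0],[0,0,152,0],[0,0,152,0],[0,0,152,0]]]'

```text
time: 33.05
tool_pos: [0.4259, -0.1138, 0.2189]
orientation: [[0.999, 0.054, -0.003], [0.054, -0.999, 0.001], [-0.003, -0.001, -1.0]]
force: [-0.2, -0.2, 0.3]
width: 0.997
grip_force: 0.0
```

```bash
python3 -c "
from tubs import *
t=tubs('t4')
T=wpose();np.save('w7',T);im=snap('wrist','w7')
im=im[90:290,150:362];im=cv2.resize(im,None,fx=3,fy=3,interpolation=cv2.INTER_CUBIC);cv2.imwrite('pics/w7b.png',im)
print(T[:3,3],T[:3,0])
"
```

```text
[245 157  22  21 366] [ 0.6393202  -0.01902223  0.096     ]
[197 160  22  21 368] [0.63195771 0.10833315 0.096     ]
[ 0.42562678 -0.11374042  0.21854979] [ 0.9985258   0.05416367 -0.00353805]
```

View pics/w7b.png

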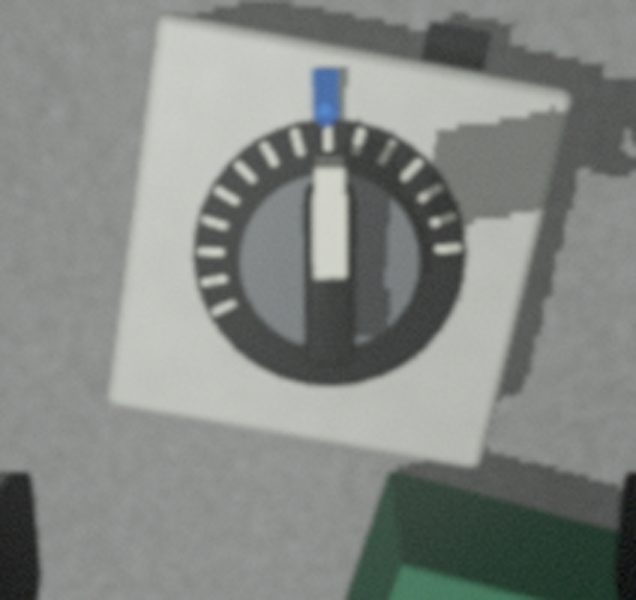

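The pointer at (330,165) lines up with the blue mark at (327,95) within about 1°, and the dial is set. Now I look at the valve.

Emit:
step_arm --motion '[[[1,-15,4,0.1],[4,-45,11,0.25],[7,-80,11,0.4],[10,-115,11,0.55],[13,-150,11,0.7],[16,-190,11,0.85],[19,-225,11,1.0],[22,-255,11,1.15],[24,-275,11,1.28],[24,-286,11,1.34]]]'

```text
time: 34.15
tool_pos: [0.4496, -0.4021, 0.229]
orientation: [[0.175, 0.985, -0.003], [0.985, -0.175, 0.001], [0.0, -0.003, -1.0]]
force: [-0.1, -0.1, 0.6]
width: 1.005
grip_force: 0.0
```

Emit:
step_arm --motion '[[[0,0,0,0],[0,0,0,0],[0,0,0,0],[0,0,0,0]]]'

```text
time: 34.55
tool_pos: [0.4513, -0.3986, 0.2311]
orientation: [[0.174, 0.985, -0.0], [0.985, -0.174, 0.001], [0.0, -0.001, -1.0]]
force: [0.5, -1.2, -0.5]
width: 0.997
grip_force: 0.0
```

```bash
python3 -c "
from tubs import *
T=wpose();np.save('w8',T);im=snap('wrist','w8')
im=cv2.resize(im,None,fx=1.5,fy=1.5,interpolation=cv2.INTER_CUBIC);cv2.imwrite('pics/w8b.png',im)
print(T[:3,3],T[:3,0],robot.read_state()['q'])
"
```

```text
[ 0.45128971 -0.39857806  0.23107288] [1.74338030e-01 9.84685748e-01 4.79073595e-04] [ 0.68694671  0.2956213  -0.03801576  1.7147687   0.0121795   1.13175205
  0.47007554]
```

View pics/w8b.png

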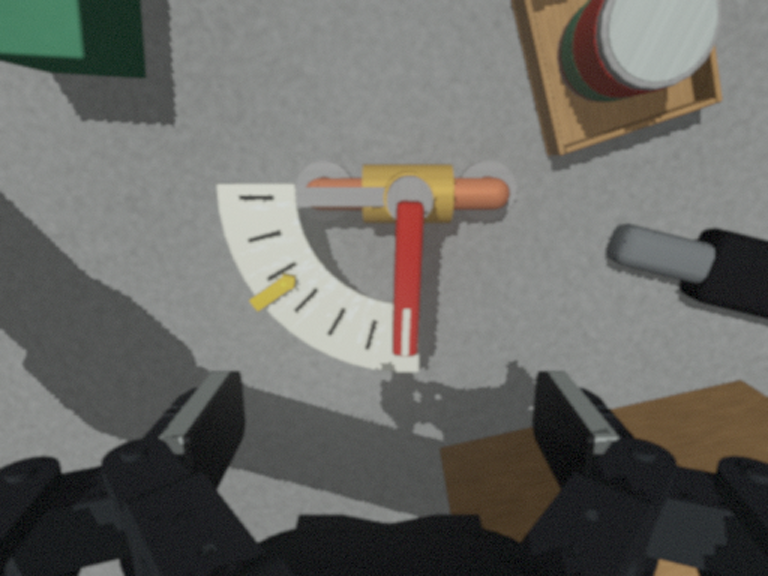

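The wrist view shows the valve stem at (409,195), the lever running to its tip at (405,355), and the yellow mark from (295,279) to (252,304). The short can stands in the tray at the top right.

```bash
python3 -c "
from tubs import *
T=np.load('w8.npy')
f=lambda u,v,z:wz(T,u/1.5,v/1.5,z)[:2]
A=lambda d:np.degrees(np.arctan2(d[1],d[0]))
tip=f(405,355,.094);b=f(409.5,204,.094);d=(tip-b)/np.linalg.norm(tip-b);st=tip-.095*d
print('tip',tip,'lever ang',A(d),'stem',st, 'disc',f(409,193,.09))
yi=f(295,279,.06);yo=f(252,304,.06)
s2=st
print('yellow',yi,yo,A(yi-s2),A(yo-s2),A((yi+yo)/2-s2),np.linalg.norm(yi-s2),np.linalg.norm(yo-s2),'dir',A(yo-yi))
print('pipe',A(f(305,189,.05)-f(500,191,.05)))
q1=f(217,184,.054);q2=f(418,372,.054);print('quad corners ang',A(q1-s2),A(q2-s2))
print('grasp pt r=.065',st+.065*d)
"

```

```text
tip [ 0.45296515 -0.45114886] lever ang -101.0697835775977 stem [ 0.47120557 -0.35791642] disc [ 0.4715209  -0.35477515]
yellow [ 0.38881482 -0.39943598] [ 0.35641182 -0.41133319] -153.2548777804537 -155.04611380995343 -154.29107405247407 0.09226109344848456 0.12661340779453575 dir -159.83859690992028
pipe 169.39449757436475
quad corners ang 167.1466970592666 -95.84975699861978
grasp pt r=.065 [ 0.45872528 -0.42170703]
```

Emit:
step_arm --motion '[[[3,-10,-30,0],[7,-25,-65,0],[7,-25,-100,0],[7,-25,-130,0],[7,-25,-150,0],[7,-25,-159,0],[7,-25,-159,0],[7,-25,-159,0]]]'

```text
time: 35.4
tool_pos: [0.4589, -0.4254, 0.0735]
orientation: [[0.175, 0.984, 0.002], [0.984, -0.175, -0.001], [-0.001, 0.002, -1.0]]
force: [-0.1, 0.1, 0.1]
width: 0.998
grip_force: 0.0
```

Emit:
step_arm --motion '[[[0,0,0,0],[0,0,0,0],[0,0,0,0],[0,0,0,0],[0,0,0,0],[0,0,0,0],[0,0,0,0],[0,0,0,0],[0,0,0,0]]]' --gripper 1

```text
time: 36.3
tool_pos: [0.4585, -0.4252, 0.0728]
orientation: [[0.176, 0.984, 0.001], [0.984, -0.176, -0.001], [-0.001, 0.001, -1.0]]
force: [-0.4, 0.2, 2.7]
width: 0.171
grip_force: 61.2
```

```bash
python3 -c "
from h import *
s=robot.read_state();p=s['tool_pos'];R=s['orientation'];print(p,np.degrees(np.arctan2(R[1][0],R[0][0])),s['q'])
st=np.array([.4712,-.3565]);r=p[:2]-st;print(np.linalg.norm(r),np.degrees(np.arctan2(r[1],r[0])))
for deg in range(0,95,6):
    a=-np.radians(deg);c,n=np.cos(a),np.sin(a);d=np.array([[c,-n],[n,c]])@r-r;print(deg,np.round(d*1000,1),round(a,3))
"
```

```text
[ 0.45847779 -0.42524622  0.07282107] 79.87002729903152 [ 0.70518401  0.513461   -0.02939551  1.77178935  0.01915069  0.85545052
  0.49023166]
0.06991350200236339 -100.48457114458965
0 [0. 0.] -0.0
6 [-7.1  1.7] -0.105
12 [-14.    4.1] -0.209
18 [-20.6   7.3] -0.314
24 [-26.9  11.1] -0.419
30 [-32.7  15.6] -0.524
36 [-38.   20.6] -0.628
42 [-42.7  26.2] -0.733
48 [-46.9  32.2] -0.838
54 [-50.4  38.6] -0.942
60 [-53.2  45.4] -1.047
66 [-55.3  52.4] -1.152
72 [-56.6  59.6] -1.257
78 [-57.2  66.9] -1.361
84 [-57.   74.2] -1.466
90 [-56.   81.5] -1.571
```

Emit:
step_arm --motion '[[[-3.5,0.8,0,-0.052],[-10.5,2.9,0,-0.157],[-17.3,5.7,0,-0.262],[-23.8,9.2,0,-0.367],[-29.8,13.3,0,-0.471],[-35.4,18.1,0,-0.576],[-40.4,23.4,0,-0.68],[-44.8,29.2,0,-0.785],[-48.7,35.4,0,-0.89],[-50.4,38.6,0,-0.942]]]'

```text
time: 37.3
tool_pos: [0.4099, -0.3875, 0.0729]
orientation: [[0.901, 0.434, 0.005], [0.434, -0.901, -0.004], [0.003, 0.006, -1.0]]
force: [5.5, -2.5, -2.4]
width: 0.175
grip_force: 60.6
```

Emit:
step_arm --motion '[[[-2.8,6.8,0,-0.105],[-4.9,13.8,0,-0.21],[-6.2,21,0,-0.315],[-6.8,28.3,0,-0.419],[-6.6,35.6,0,-0.524],[-5.6,42.9,0,-0.629],[-5.6,42.9,0,-0.629],[-5.0,45.3,0,-0.664],[-5.0,45.3,0,-0.664]]]'

```text
time: 38.2
tool_pos: [0.4049, -0.347, 0.073]
orientation: [[0.979, -0.204, 0.005], [-0.204, -0.979, -0.013], [0.008, 0.011, -1.0]]
force: [4.7, -10.9, -8.6]
width: 0.172
grip_force: 63.6
```

Emit:
step_arm --motion '[[[0.2,1.2,0,-0.017],[0.4,2.4,0,-0.035],[0.4,2.4,0,-0.035],[0.4,2.4,0,-0.035]]]'

```text
time: 38.6
tool_pos: [0.4049, -0.3469, 0.073]
orientation: [[0.972, -0.234, 0.005], [-0.234, -0.972, -0.017], [0.009, 0.015, -1.0]]
force: [4.0, -14.9, -10.3]
width: 0.171
grip_force: 75.8
```

At the stop (position unchanged while force rose). Now back toward the yellow mark.

Emit:
step_arm --motion '[[[-0.4,-3,0,0.045],[-1.8,-12.5,0,0.18],[-2.2,-19.5,0,0.28],[-1.6,-26.9,0,0.385],[-0.3,-34,0,0.49],[1.8,-41,0,0.594],[3.2,-44.4,0,0.647],[4.6,-47.7,0,0.699],[4.6,-47.7,0,0.699],[4.6,-47.7,0,0.699]]]'

```text
time: 39.6
tool_pos: [0.4103, -0.388, 0.0729]
orientation: [[0.9, 0.437, 0.005], [0.437, -0.9, -0.004], [0.003, 0.006, -1.0]]
force: [4.7, -2.9, -1.5]
width: 0.175
grip_force: 60.8
```

Emit:
step_arm --motion '[[[1,-1,0,0],[1,-1,0,0],[1,-1,0,0],[1,-1,0,0],[1,-1,0,0],[1,-1,0,0],[1,-1,0,0],[1,-1,0,0]]]' --gripper -1

```text
time: 40.4
tool_pos: [0.4085, -0.3874, 0.0723]
orientation: [[0.899, 0.437, -0.0], [0.437, -0.899, -0.0], [-0.0, -0.0, -1.0]]
force: [0.2, -0.2, -0.9]
width: 1.0
grip_force: 0.0
```

Emit:
step_arm --motion '[[[0,0,15,0],[0,0,45,0],[0,0,90,0],[0,0,130,0],[0,0,155,0],[0,0,160,0],[0,0,160,0],[0,0,160,0]]]'

```text
time: 41.2
tool_pos: [0.4077, -0.3866, 0.2311]
orientation: [[0.899, 0.437, -0.002], [0.437, -0.899, 0.002], [-0.001, -0.002, -1.0]]
force: [-0.9, -0.4, 0.2]
width: 1.0
grip_force: 0.0
```

```bash
python3 -c "
from tubs import *
T=wpose();np.save('w9',T);im=snap('wrist','w9')
im=im[60:260,130:396];im=cv2.resize(im,None,fx=3,fy=3,interpolation=cv2.INTER_CUBIC);cv2.imwrite('pics/w9b.png',im)
print(T[:3,3],T[:3,0],robot.read_state()['time']);tubs('t5')
"
```

```text
[ 0.40770485 -0.38660894  0.23107436] [ 0.89947865  0.4369629  -0.00125648] 41.25
[245 157  22  21 368] [ 0.63926145 -0.01899725  0.096     ]
[197 160  22  21 368] [0.63194325 0.10832591 0.096     ]
```

View pics/w9b.png

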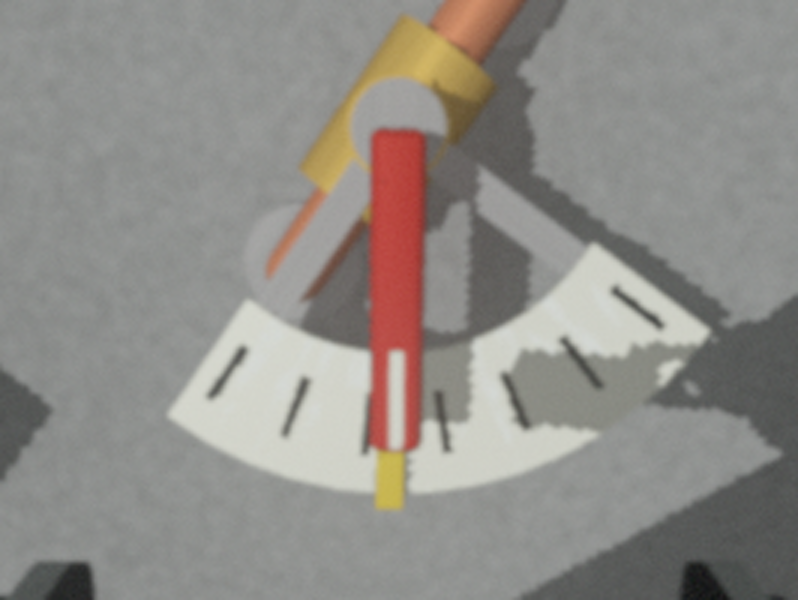

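```bash
python3 -c "
from tubs import *
T=np.load('w9.npy')
f=lambda u,v,z:wz(T,130+u/3,60+v/3,z)[:2]
A=lambda d:np.degrees(np.arctan2(d[1],d[0]))
tip=f(396,450,.094);b=f(398.5,132,.094);d=(tip-b)/np.linalg.norm(tip-b);st=tip-.095*d
yi=f(391,455,.06);yo=f(389.5,510,.06)
print(A(d),st,A(yo-st),A((yi+yo)/2-st),'disc',f(398,122,.09))
for s in((.471,-.3585),(.4712,-.3565)):print(A(yo-s),A(tip-s))
"

```

```text
-154.35129396258742 [ 0.47251289 -0.35959727] -155.11951012258095 -155.08864053908167 disc [ 0.47254907 -0.35944751]
-154.38575578047042 -153.35050481985093
-153.6201108325931 -152.3287955442682
```

Lever and mark agree within about 1°. A final scene check before handing in.

```bash
python3 -c "
from h import *
s=robot.camera('scene');cv2.imwrite('pics/s9.png',cv2.resize(s[110:290,120:400],None,fx=2.8,fy=2.8,interpolation=cv2.INTER_CUBIC))"
```

```text
(no output)
```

View pics/s9.png

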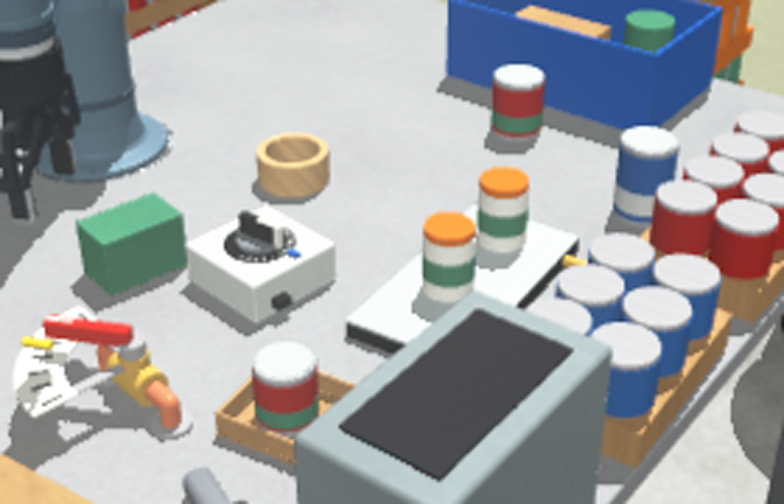

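Both tubs stand on the plate with lids home at (450,255) and (502,210). The can stands in the tray at (285,385), the bystander cans are upright, and the lever and dial are set.

```bash
python3 -c "
from rig import robot
print(robot.job_done())"
```

```text
the job is handed in; nothing more can be done
None
```

The job is handed in: the can is in the tray, both tubs (only two were there) stand on the plate with their lids home, and the dial is on the blue mark; the valve was then opened to its stop and turned back to the yellow mark (dial and lever each within about 1°).

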